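# Level a specimen on its ball-seat stage under the swing-arm microscope

## Task

Level the specimen on its ball-seat stage for its hardness reading. Gently swing the reading microscope well aside, to whichever side is free; find the high side of the round stage plate and press its rim down gently, never with more than 20 N and without touching the specimen, until the plate is level; then swing the microscope back so that it stands centred over the specimen. Leave the things standing round the stand where they are.

Things in the scene. Friction and masses are not known exactly. Their poses are not given: they have to be found in the camera images.
- stand: Fixed microscope stand: grey foot plate 275 x 130 x 12 mm and an upright steel column (26 mm thick, top 164 mm over the bench). Origin on the bench, exactly under the stage's axis. Its x axis points from the stage to the column, whose axis is at x = 150 mm; the foot covers x = -70 to 205, y = -65 to 65 mm.
- swing_arm (a joint): Angle (rad) of the arm that carries the microscope round the column. 0: microscope centred over the stage; positive: swung to the stand's -y side (robot's right), negative: to its +y side (left). Range -1.6 to 1.6. Stiff, damped hinge: it stays where it is left and moves when the microscope block is pushed sideways with 2 to 4 N.
- microscope_lens (a point): Centre of the underside of the black microscope block, always 150 mm from the column's axis and 95 mm over the bench. Its +y axis points along the arm to the column, its x axis across the arm. The block is 66 mm high, 48 mm wide across the arm (x) and 56 mm long along it (y); an aluminium arm 14 mm wide joins it to the column.
- microscope: The black reading microscope on the arm, axes as the lens point's; origin on its underside, 25 mm farther from the column than the lens. A round knob on the block's top rises to 85 mm over the underside. A round eyepiece, 32 mm thick, 26 to 58 mm over the underside, sticks 62 mm out of the block's end away from the column.
- stage_plate: Round aluminium stage plate, 120 mm in diameter, 10 mm thick. Origin: centre of its top face, its tilting centre, always 62 mm over the bench; z axis: the face's normal. Level: all its top 62 mm over the bench, within 2 degrees. Press it on the bare ring 35 to 60 mm from the centre; farther in stand the specimen and its 9 mm high collar with three screws.
- stage: Fixed steel ball seat of the stage plate, on the stand's foot; origin 12 mm over the bench. At the start the plate leans 5 to 10 degrees to any side (stops at about 11). Greased and stiff: it stays as left, and tilts when the rim is pressed with about 5 N, more nearer the centre or if fast (about 20 N at 0.1 m/s); one side pressed down lifts the other.
- specimen: Round steel specimen with a polished top, 35 mm in diameter, held upright in the collar in the middle of the stage plate. Origin: centre of its underside, on the plate; its top is 18 mm higher. Not to be touched.
- oil_bottle: Loose plastic oil bottle with red nozzle, 41 mm thick, 130 mm tall, standing on the bench beside the stand on one side or the other, in the path of the microscope on that side. Origin: centre of its underside.
- bearing: Loose steel ball bearing, 52 mm in diameter, 15 mm high, lying on the bench on the other side of the stand; the microscope passes over it. Origin: centre of its underside.
- sample_vial: Loose white vial with a blue cap, 27 mm thick, 52 mm high, standing on the bench beside the stage. Origin: centre of its underside.
- indenter_case: Loose black plastic case, 36 x 61 x 24 mm, lying on the bench beside the stage. Origin: centre of its underside.

How it is judged:
By the outcome, as a careful person would: the job done as asked, in the order asked, and still so for the second after the job is handed in, with the robot touching nothing.
It also fails if it takes over 72 s, if anything falls off the work surface, if the arm or the gripper's body presses on something with over 40 N, if the wrist force passes 120 N, or if a joint passes its speed limit or range.

## Robot

A 6-joint arm with a two-finger parallel gripper is mounted at the origin on a cart in front of the work surface, level with it; the furniture and walls round the work are solid. World frame = base frame: x ahead of the robot, y to its left, z up, the work surface at z = 0. Lengths are in m, angles in rad, forces in N, time in s.
With the tool pointing down it reaches from about 0.375 to 0.9 m from the base axis. Payload 3.1 kg.
Tool frame: the origin (TCP) lies midway between the tips of the shut fingers; the grasp point (between the pads) lies 19 mm behind it; y points along the fingers, x is the direction in which the jaws open and shut, and the axes are right-handed (so a half turn about y gives the same grasp; the last joint's range is limited). The gripper opens to 87 mm and grips with 3 to 60 N. Pads are 19 mm wide; open, the fingers measure 117 mm over their backs; the gripper's body (75 mm by 190 mm) begins 51 mm behind the grasp point.
Start: joints at [1.149, 0.527, 1.433, -0, 1.181, -0.178], TCP at [0.15, 0.607, 0.223] pointing down, gripper open.
Joint ranges: [-3.08, 3.08], [-0.75, 2.2], [0.22, 2.44], [-1.43, 4.57], [0, 2.65], [-2.85, 2.85]. Speed limits (rad/s): [2.79, 2.79, 3.14, 3.14, 3.14, 3.14].

## Interface

Orientations are given as a unit quaternion [x, y, z, w].
In Python, from rig import * gives the robot as it stands.
- The arm moves only by the tool jog_arm, never from a script. Its argument "series" is a list of rows, each a list of 7 numbers: the shift along the tool's x, y, z in mm, then the turn, a rotation vector about the tool's x, y, z in rad, then the gripper's target within -1 to 1 (shut at 1, half-way at 0, fully open at -1). A call has 1 to 20 rows; each row is the pose to reach, as a shift and turn from the pose commanded when the call began, along the tool's axes at that moment; what a row does not reach only later rows make up. A row lasts 1/8 s, in which the tool goes at most 62.5 mm and 10.7 degrees, less where a joint would pass 70% of its speed; a pose out of reach is approached as far as the arm can. A call with a gripper value outside its range is refused whole. The fingers move at their own pace and stop on an object; "grip_force" is the grip in N (left out, the last holds). Time passes only in rows, so rows that repeat a pose let the fingers close. It gives the time, the measured TCP pose, the force and the opening at its end, in the units of the state.
- get_obs(): the state, without advancing time (a new reading comes with each control period).
- camera(name): name is "scene" or "top"; returns a dict with "img" (400x640x3 uint8, red, green, blue), "depth" (400x640 float32, m along the optical axis (not along the pixel's ray), 0 where there is no reading), "camera_matrix" (3x3 intrinsics, pixels), "D" ([k1, k2, p1, p2, k3] as OpenCV has them; the pictures are not rectified), "rvec" (rotation vector, rad) and "tvec" (3), from world to camera coordinates, as OpenCV has them. Camera axes: x right, y down, z forward; pixel columns grow to the right and rows downward; lengths in m; the calibration is good to about 2 mm. A picture is of the moment at which its call begins.
- hand_in(): hands the job in, once; it reports no verdict.
The state is a dict: "time": time; "q": joint angles; "joint_velocities": joint speeds; "joint_torque": joint torques, N m; "position": TCP position; "tool_rot": TCP orientation; "ft_force": force on the tool from outside, world axes, zero at the start; "moment": the same for the moment, N m; "grip_width": finger opening in m.
Only numpy, scipy, OpenCV 4.12 (cv2) and the standard library are available. Lean on these libraries where they do the work, as an engineer would, in place of code of your own. Each camera call takes 0.05 s, during which the arm holds its last target.

## Working session

There is one attempt and no reset: what is moved stays moved. The work goes in short steps, Python scripts to look and compute and a tool call to move; the robot and the scene stay as the last step left them, time stands still between calls to the robot, and variables do not carry over. Pictures are saved under pics/ and viewed, and the job is handed in when it is done.

Besides the shell and the picture viewer there is one more tool, called after "Emit:" as name(argument=value, ...) on one line, values as JSON. jog_arm: Moves the arm, as the interface text tells. Its arguments: {"type":"object","properties":{"series":{"type":"array","items":{"type":"array","items":{"type":"number"}}},"grip_force":{"type":"number"}},"required":["series"]}

```bash
ls; mkdir -p pics; cat > h.py <<'E'
from rig import *
import numpy as np, cv2
def snap(n,tag):
    c=camera(n); cv2.imwrite(f'pics/{tag}.png',c['img'][:,:,::-1]); np.savez(f'{tag}.npz',**c); return c
def load(tag): return dict(np.load(f'{tag}.npz'))
def cloud(c):
    h,w=c['depth'].shape
    u,v=np.meshgrid(np.arange(w),np.arange(h))
    p=cv2.undistortPoints(np.stack([u,v],-1).reshape(-1,1,2).astype(float),c['camera_matrix'],c['D']).reshape(h,w,2)
    d=c['depth'][...,None]
    X=np.concatenate([p*d,d],-1)
    R=cv2.Rodrigues(c['rvec'])[0]
    W=(X-c['tvec'].reshape(3))@R
    W[c['depth']==0]=np.nan
    return W
def ray(c,uv,z):
    p=cv2.undistortPoints(np.array(uv,float).reshape(-1,1,2),c['camera_matrix'],c['D']).reshape(-1,2)
    R=cv2.Rodrigues(c['rvec'])[0]; o=-R.T@c['tvec'].reshape(3)
    d=np.c_[p,np.ones(len(p))]@R
    return o+d*((z-o[2])/d[:,2])[:,None]
E
python3 - <<'E'
from h import *
for n in('scene','top'):
    c=snap(n,n+'0'); print(n,c['camera_matrix'].round(1).tolist(),c['D'],(-cv2.Rodrigues(c['rvec'])[0].T@c['tvec'].reshape(3)).round(3))
o=get_obs();print({k:np.round(v,3).tolist() for k,v in o.items()})
E
```

```text
pics
scene [[429.8, 0.0, 316.9], [0.0, 429.8, 193.3], [0.0, 0.0, 1.0]] [0.01937622 0.         0.         0.         0.        ] [-0.037 -0.545  0.489]
top [[499.4, 0.0, 318.3], [0.0, 499.4, 195.8], [0.0, 0.0, 1.0]] [-0.15602845  0.          0.          0.          0.        ] [0.512 0.037 1.076]
{'time': 0.1, 'q': [1.149, 0.528, 1.434, 0.0, 1.181, -0.179], 'joint_velocities': [0.001, -0.001, -0.003, -0.001, -0.0, -0.0], 'joint_torque': [-0.001, -44.098, -17.715, 0.063, 0.053, -0.0], 'position': [0.15, 0.606, 0.222], 'tool_rot': [0.557, 0.435, -0.436, -0.557], 'ft_force': [0.581, 1.511, -0.747], 'moment': [0.01, -0.019, -0.049], 'grip_width': 0.087}
```

View pics/scene0.png

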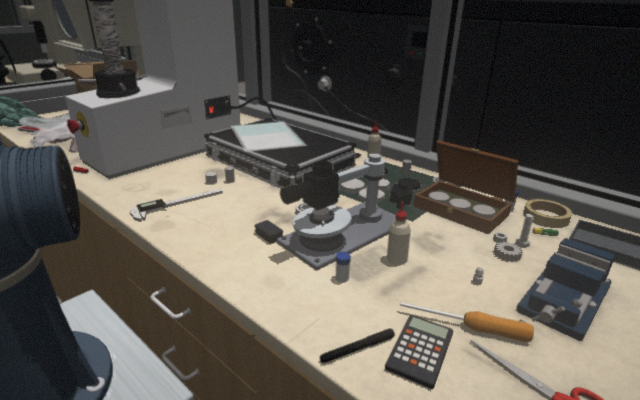

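View pics/top0.png

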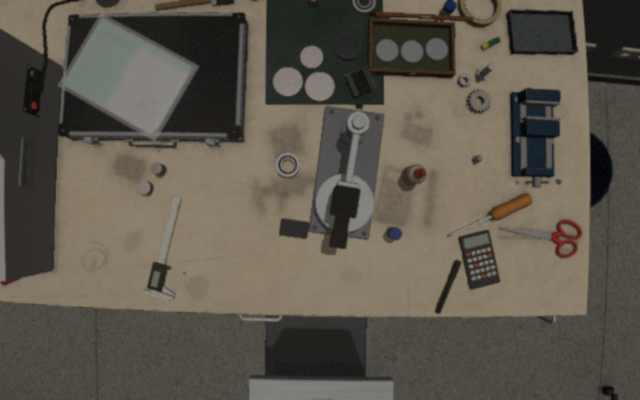

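```bash
python3 - <<'E'
from h import *
a=load('scene0')['img'][140:290,230:440,::-1]; b=load('top0')['img'][90:260,260:450,::-1]
cv2.imwrite('pics/sc.png',cv2.resize(a,None,fx=3.8,fy=3.8,interpolation=3)); cv2.imwrite('pics/tc.png',cv2.resize(b,None,fx=3.4,fy=3.4,interpolation=3))
c=load('top0');W=cloud(c)
for uv in [(357,122),(330,200),(362,215),(345,195),(340,235),(288,165),(294,229),(395,234),(414,175),(345,175),(350,150),(325,115),(375,220)]: print(uv,W[uv[1],uv[0]].round(4))
E
```

```text
(357, 122) [ 0.6818 -0.0489  0.1638]
(330, 200) [ 0.5393 -0.0066  0.0619]
(362, 215) [ 0.5103 -0.072   0.0663]
(345, 195) [ 0.5465 -0.0299  0.1586]
(340, 235) [ 0.4726 -0.0226  0.1542]
(288, 165) [0.6142 0.0831 0.0013]
(294, 229) [0.4773 0.0662 0.0205]
(395, 234) [ 0.4726 -0.1428  0.0521]
(414, 175) [ 0.5922 -0.1715  0.0936]
(345, 175) [ 0.5856 -0.0311  0.1301]
(350, 150) [ 0.6319 -0.0386  0.1439]
(325, 115) [0.7238 0.006  0.0094]
(375, 220) [ 0.5    -0.1076  0.0005]
```

View pics/sc.png

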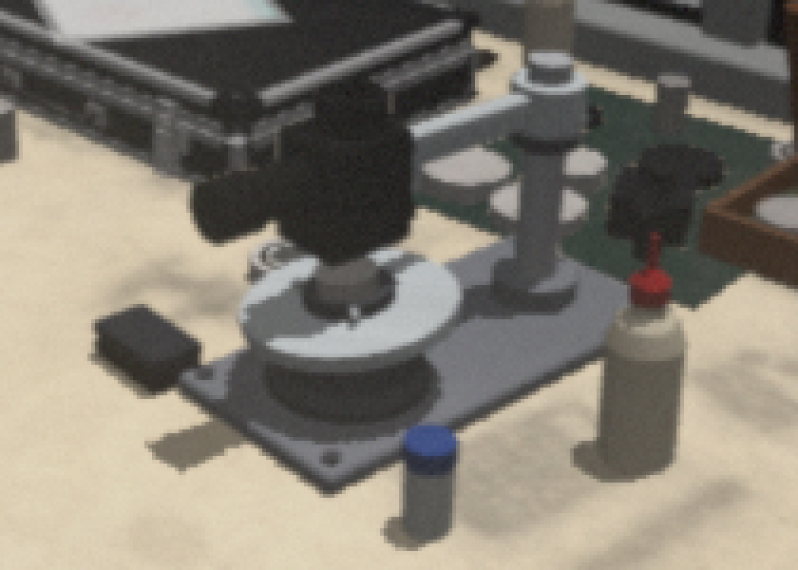

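View pics/tc.png

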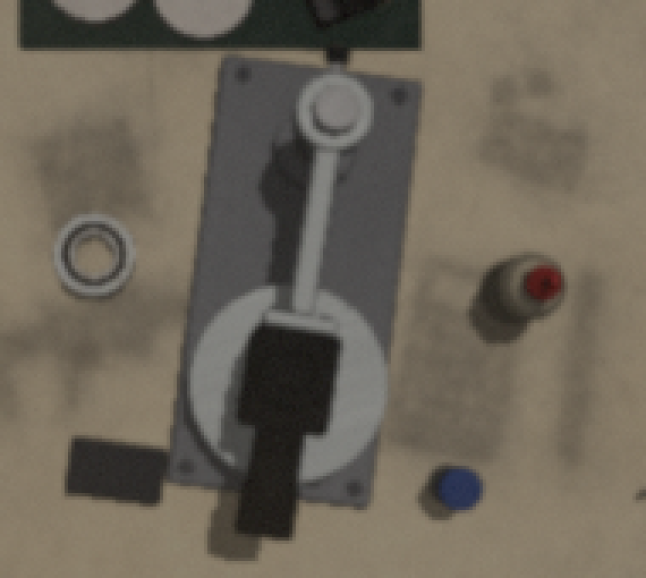

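```bash
cat >> h.py <<'E'
def plate(c,cen,zr=(.045,.08)):
    W=cloud(c); r=np.hypot(W[...,0]-cen[0],W[...,1]-cen[1])
    m=(r>.034)&(r<.058)&(W[...,2]>zr[0])&(W[...,2]<zr[1])&(c['img'].mean(2)>60)
    m=cv2.erode(m.astype(np.uint8),np.ones((3,3)))>0
    P=W[m]
    for _ in range(5):
        A=np.c_[P[:,:2]-cen[:2],np.ones(len(P))]; s=np.linalg.lstsq(A,P[:,2],rcond=None)[0]
        e=P[:,2]-A@s; P=P[abs(e)<max(2.2*e.std(),.001)]
    t=np.degrees(np.arctan(np.hypot(*s[:2])))
    return dict(n=len(P),slope=s[:2].round(4),z0=round(s[2],4),tilt=round(t,2),updir=np.degrees(np.arctan2(s[1],s[0])).round(1),rms=e.std().round(5),
      pts_az=np.histogram(np.degrees(np.arctan2(P[:,1]-cen[1],P[:,0]-cen[0])),12,(-180,180))[0])
E
python3 - <<'E'
from h import *
c=load('top0')
f=np.array([(222,58),(420,82),(365,505),(168,482)])/3.4+[260,90]
q=ray(c,f,.012);print(q.round(4))
w=[np.linalg.norm(q[i]-q[(i+1)%4]) for i in range(4)];print(w)
fr=(q[0]+q[1])/2;bk=(q[2]+q[3])/2
ex=(fr-bk)/np.linalg.norm(fr-bk);yaw=np.arctan2(ex[1],ex[0]);print('yaw deg',np.degrees(yaw))
mid=q.mean(0);st=mid-ex*.0675;col=mid+ex*(.150-.0675);print('stage',st,'col foot',col)
print('col top by ray',ray(c,[(357.5+.0,121.5)],.164))
# foot depth points
W=cloud(c); 
m=(abs(W[...,2]-.164)<.006)&(np.hypot(W[...,0]-col[0],W[...,1]-col[1])<.03); print('coltop',m.sum(),W[m].mean(0))
m=(W[...,2]>.15)&(np.hypot(W[...,0]-st[0],W[...,1]-st[1])<.06); print('block',m.sum(),W[m].mean(0),cv2.minAreaRect(W[m][:,:2].astype(np.float32)))
for n in('top0','scene0'):print(n,plate(load(n),st))
E
```

```text
[[ 0.7407  0.0059  0.012 ]
 [ 0.7292 -0.1206  0.012 ]
 [ 0.4603 -0.0905  0.012 ]
 [ 0.472   0.0335  0.012 ]]
[np.float64(0.126938012296648), np.float64(0.2706432749936193), np.float64(0.12452116971858697), np.float64(0.27013698322070023)]
yaw deg -6.123456278341754
stage [ 0.53341351 -0.03572047  0.012     ] col foot [ 0.68255766 -0.05172114  0.012     ]
col top by ray [[ 0.68272915 -0.04980769  0.164     ]]
coltop 154 [ 0.68264253 -0.05231637  0.16326624]
block 982 [ 0.53372658 -0.03003743  0.16416044] ((0.5289878249168396, -0.03002355620265007), (0.047952961176633835, 0.10887625068426132), 81.94216918945312)
top0 {'n': 804, 'slope': array([ 0.0757, -0.091 ]), 'z0': np.float64(0.0614), 'tilt': np.float64(6.75), 'updir': np.float64(-50.3), 'rms': np.float64(0.00155), 'pts_az': array([ 49,  98,  91, 103,  48,  11,  39,  83, 105, 107,  69,   1])}
scene0 {'n': 442, 'slope': array([ 0.0804, -0.0925]), 'z0': np.float64(0.0615), 'tilt': np.float64(6.98), 'updir': np.float64(-49.0), 'rms': np.float64(0.0006), 'pts_az': array([55, 52, 41, 51, 49, 33, 10,  0, 15, 33, 49, 54])}
```

```bash
cat >> h.py <<'E'
from scipy.spatial.transform import Rotation as Ro
def yawx(): 
    R=Ro.from_quat(get_obs()['tool_rot']).as_matrix(); return np.degrees(np.arctan2(R[1,0],R[0,0]))
def plan(target,yaw=None):
    """shift (mm) and rotvec in tool axes to reach world target w/ tool y down & tool-x at yaw deg"""
    o=get_obs();R=Ro.from_quat(o['tool_rot']).as_matrix()
    s=R.T@(np.array(target)-o['position'])*1000
    y=yawx() if yaw is None else yaw
    x=np.array([np.cos(np.radians(y)),np.sin(np.radians(y)),0]);yy=np.array([0,0,-1.]);T=np.c_[x,yy,np.cross(x,yy)]
    return s.round(1),Ro.from_matrix(R.T@T).as_rotvec().round(3)
E
python3 - <<'E'
from h import *
o=get_obs();R=Ro.from_quat(o['tool_rot']).as_matrix();print(R.round(3),yawx(),np.degrees(o['q'][0]),np.degrees(o['q'][5]))
c=load('top0');W=cloud(c)
for n,p in dict(bottle=(-.165,.59),vial=(-.143,.4726),case=(.066,.477),bearing=(.083,.614)).items():
    m=(np.hypot(W[...,0]-p[1],W[...,1]-p[0])<.04)&(W[...,2]>.008)&~((abs(W[...,1]+.036)<.068))
    print(n,np.median(W[m],0).round(3),W[m].min(0).round(3),W[m].max(0).round(3))
m=(W[...,2]>.1)&(abs(W[...,0]-.6)<.5)
print('max z around', [ (y,np.nanmax(W[...,2][(abs(W[...,1]-y)<.05)&(W[...,0]<.85)]).round(3)) for y in np.arange(-.3,.75,.1)])
for y in (55,-125,0,180): print(y,plan((.54,-.13,.25),y))
E
```

```text
[[ 0.24  -0.001 -0.971]
 [ 0.971 -0.002  0.24 ]
 [-0.002 -1.     0.   ]] 76.08752171262304 65.86017603913753 -10.227353621544122
bottle [ 0.595 -0.172  0.079] [ 0.578 -0.199  0.009] [ 0.616 -0.16   0.131]
vial [ 0.475 -0.141  0.051] [ 0.462 -0.156  0.009] [ 0.487 -0.131  0.056]
case [0.48  0.066 0.023] [0.461 0.032 0.009] [0.5   0.098 0.03 ]
bearing [0.615 0.083 0.014] [0.589 0.059 0.008] [0.641 0.108 0.02 ]
max z around [(np.float64(-0.3), np.float64(0.073)), (np.float64(-0.19999999999999998), np.float64(0.131)), (np.float64(-0.09999999999999998), np.float64(0.179)), (np.float64(5.551115123125783e-17), np.float64(0.185)), (np.float64(0.10000000000000003), np.float64(0.03)), (np.float64(0.2), np.float64(0.079)), (np.float64(0.3000000000000001), np.float64(0.083)), (np.float64(0.4000000000000001), np.float64(0.084)), (np.float64(0.5), np.float64(0.085)), (np.float64(0.6000000000000001), np.float64(0.266)), (np.float64(0.7), np.float64(0.017))]
55 (array([-620.7,  -27.3, -555.6]), array([ 0.   ,  0.368, -0.002]))
-125 (array([-620.7,  -27.3, -555.6]), array([-0.003, -2.774, -0.   ]))
0 (array([-620.7,  -27.3, -555.6]), array([ 1.000e-03,  1.328e+00, -2.000e-03]))
180 (array([-620.7,  -27.3, -555.6]), array([-2.000e-03, -1.814e+00, -1.000e-03]))
```

Emit:
jog_arm(series=[[-604,-30,-546,0,0.368,0,1],[-604,-30,-546,0,0.368,0,1],[-604,-30,-546,0,0.368,0,1],[-604,-30,-546,0,0.368,0,1],[-604,-30,-546,0,0.368,0,1],[-604,-30,-546,0,0.368,0,1],[-604,-30,-546,0,0.368,0,1],[-604,-30,-546,0,0.368,0,1],[-604,-30,-546,0,0.368,0,1],[-604,-30,-546,0,0.368,0,1],[-604,-30,-546,0,0.368,0,1],[-604,-30,-546,0,0.368,0,1],[-604,-30,-546,0,0.368,0,1],[-604,-30,-546,0,0.368,0,1],[-604,-30,-546,0,0.368,0,1],[-604,-30,-546,0,0.368,0,1],[-604,-30,-546,0,0.368,0,1],[-604,-30,-546,0,0.368,0,1]], grip_force=20)

```text
time: 2.35
position: [0.5348, -0.11, 0.2528]
tool_rot: [0.627, 0.327, -0.327, -0.627]
ft_force: [0.6, -1.1, -0.3]
grip_width: 0.0006
```

Emit:
jog_arm(series=[[0,40,0,0,0,0,1],[0,80,0,0,0,0,1],[0,110,0,0,0,0,1],[0,128,0,0,0,0,1],[0,128,0,0,0,0,1]])

```text
time: 2.98
position: [0.534, -0.1101, 0.1234]
tool_rot: [-0.626, -0.326, 0.327, 0.628]
ft_force: [-0.3, 0.8, -0.6]
grip_width: 0.0008
```

```bash
python3 - <<'E'
from h import *
a=snap('scene','s1'); b=snap('top','t1')
a=a['img'][60:290,180:480,::-1]; b=b['img'][60:290,200:500,::-1]
cv2.imwrite('pics/m1.png',np.vstack([cv2.resize(a,(390,299)),cv2.resize(b,(390,299))]))
print(get_obs()['position'],yawx())
# arc path in tool shifts
col=np.array([.6826,-.0520]);p=get_obs()['position'];R=Ro.from_quat(get_obs()['tool_rot']).as_matrix()
r0=.154
for th in range(195,84,-5):
    a=np.radians(th);w=np.array([col[0]+r0*np.cos(a),col[1]+r0*np.sin(a),p[2]]);print(th,w.round(3),((R.T@(w-p))*1000).round(1))
E
```

```text
[ 0.53546502 -0.11084094  0.12508858] 55.02830858982783
195 [ 0.534 -0.092  0.125] [14.6 -0.  12.2]
190 [ 0.531 -0.079  0.125] [23.7 -0.  22.1]
185 [ 0.529 -0.065  0.125] [33.6 -0.  31.2]
180 [ 0.529 -0.052  0.125] [44.3 -0.  39.4]
175 [ 0.529 -0.039  0.125] [55.6 -0.  46.6]
170 [ 0.531 -0.025  0.125] [67.5 -0.  52.8]
165 [ 0.534 -0.012  0.125] [80.  -0.  57.9]
160 [0.538 0.001 0.125] [92.8 -0.  61.9]
155 [0.543 0.013 0.125] [105.9  -0.   64.8]
150 [0.549 0.025 0.125] [119.2  -0.   66.6]
145 [0.556 0.036 0.125] [132.6  -0.   67.2]
140 [0.565 0.047 0.125] [146.   -0.   66.6]
135 [0.574 0.057 0.125] [159.4  -0.   64.8]
130 [0.584 0.066 0.125] [172.5  -0.   61.9]
125 [0.594 0.074 0.125] [185.3  -0.   57.8]
120 [0.606 0.081 0.125] [197.7  -0.   52.7]
115 [0.618 0.088 0.125] [209.6  -0.   46.5]
110 [0.63  0.093 0.125] [220.9   0.   39.3]
105 [0.643 0.097 0.125] [231.6   0.   31.1]
100 [0.656 0.1   0.125] [241.5   0.   22. ]
95 [0.669 0.101 0.125] [250.6   0.   12.1]
90 [0.683 0.102 0.125] [258.7   0.    1.4]
85 [0.696 0.101 0.125] [ 2.66e+02  1.00e-01 -9.90e+00]
```

View pics/m1.png

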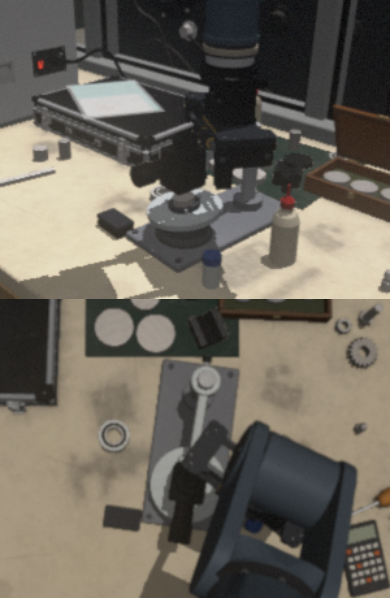

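Emit:
jog_arm(series=[[14,0,12,0,0,0,1],[20,0,18,0,0,0,1],[24,0,22,0,0,0,1],[28,0,26,0,0,0,1],[33,0,31,0,0,0,1],[38,0,35,0,0,0,1],[44,0,39,0,0,0,1],[50,0,43,0,0,0,1],[56,0,47,0,0,0,1]])

```text
time: 4.2
position: [0.5286, -0.0376, 0.1245]
tool_rot: [0.627, 0.326, -0.327, -0.627]
ft_force: [0.4, -1.9, 0.7]
grip_width: 0.0007
```

Emit:
jog_arm(series=[[6,0,3,0,0,0,1],[12,0,6,0,0,0,1],[18,0,8.7,0,0,0,1],[24,0,11,0,0,0,1],[31,0,13.3,0,0,0,1],[37,0,15,0,0,0,1],[44,0,16.7,0,0,0,1],[50,0,18,0,0,0,1],[57,0,19.2,0,0,0,1],[63,0,20,0,0,0,1],[70,0,20.4,0,0,0,1],[77,0,20.5,0,0,0,1],[84,0,20.4,0,0,0,1],[90,0,20,0,0,0,1],[97,0,19.2,0,0,0,1],[104,0,18,0,0,0,1],[110,0,16.7,0,0,0,1],[117,0,15,0,0,0,1],[123,0,13.3,0,0,0,1],[130,0,11,0,0,0,1]])

```text
time: 6.7
position: [0.5943, 0.075, 0.1245]
tool_rot: [-0.627, -0.326, 0.327, 0.627]
ft_force: [-1.3, -2.0, 0.8]
grip_width: 0.0
```

Emit:
jog_arm(series=[[6,0,-2.5,0,0,0,1],[12,0,-5,0,0,0,1],[18,0,-8,0,0,0,1],[24,0,-11,0,0,0,1],[30,0,-15,0,0,0,1],[36,0,-18.5,0,0,0,1],[36,0,-18.5,0,0,0,1],[24,0,-11,0,0,0,1],[10,0,-11,0,0,0,1],[0,-40,-11,0,0,0,1],[0,-90,-11,0,0,0,1],[-60,-100,-11,0,0,0,1],[-120,-100,-11,0,0,0,1],[-180,-100,-11,0,0,0,1],[-240,-100,-11,0,0,0,1],[-240,-100,-11,0,0,0,1]])

```text
time: 8.7
position: [0.4626, -0.1313, 0.2247]
tool_rot: [0.628, 0.324, -0.325, -0.628]
ft_force: [0.1, 0.4, -0.3]
grip_width: 0.0005
```

```bash
python3 - <<'E'
from h import *
a=snap('scene','s2'); b=snap('top','t2')
st=np.array([.5335,-.0357])
for c in(b,a):print(plate(c,st))
a=a['img'][60:290,180:480,::-1]; b=b['img'][60:290,200:500,::-1]
cv2.imwrite('pics/m2.png',np.vstack([cv2.resize(a,(390,299)),cv2.resize(b,(390,299))]))
print(get_obs()['position'],yawx())
E
```

```text
{'n': 1104, 'slope': array([ 0.0781, -0.0933]), 'z0': np.float64(0.0614), 'tilt': np.float64(6.94), 'updir': np.float64(-50.1), 'rms': np.float64(0.00159), 'pts_az': array([ 89,  40,  62,  97,  93, 110, 106,  98, 103, 106, 100, 100])}
{'n': 459, 'slope': array([ 0.0787, -0.0929]), 'z0': np.float64(0.0615), 'tilt': np.float64(6.94), 'updir': np.float64(-49.7), 'rms': np.float64(0.00062), 'pts_az': array([58, 51, 47, 50, 53, 37,  7,  0, 17, 33, 47, 59])}
[ 0.46487029 -0.12884426  0.22481345] 54.839755055289416
```

View pics/m2.png

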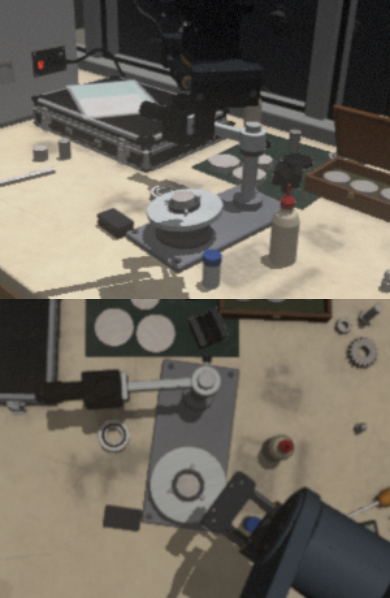

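```bash
python3 - <<'E'
from h import *
st=np.array([.5335,-.0357])
for n in('t2','s2'):
    c=load(n);W=cloud(c);r=np.hypot(W[...,0]-st[0],W[...,1]-st[1])
    m=((r<.075)&(W[...,2]>.048)).astype(np.uint8)
    cs,_=cv2.findContours(m,0,2);k=max(cs,key=cv2.contourArea)[:,0]
    P=W[k[:,1],k[:,0]];P=P[np.hypot(P[:,0]-st[0],P[:,1]-st[1])>.045]
    A=np.c_[2*P[:,:2],np.ones(len(P))];s=np.linalg.lstsq(A,(P[:,:2]**2).sum(1),rcond=None)[0];print(n,'plate',s[:2],np.sqrt(s[2]+s[0]**2+s[1]**2),len(P))
    m=(r<.025)&(W[...,2]>.073);print('specimen top',m.sum(),W[m].mean(0),np.percentile(W[m],[5,95],axis=0))
    b=c['img'][170:240,310:380,::-1]
    if n=='t2': cv2.imwrite('pics/pl.png',cv2.resize(b,None,fx=8,fy=8,interpolation=3))
E
```

```text
t2 plate [ 0.53214151 -0.03966727] 0.05975215183799391 132
specimen top 300 [ 0.53415978 -0.03730618  0.09803137] [[ 0.51838506 -0.05622221  0.07426501]
 [ 0.55014011 -0.02025213  0.33493624]]
s2 plate [ 0.53542366 -0.0374507 ] 0.0583540135196562 63
specimen top 172 [ 0.53289387 -0.03944304  0.07855435] [[ 0.51888232 -0.05273662  0.07339545]
 [ 0.54923389 -0.02244843  0.08198652]]
```

View pics/pl.png

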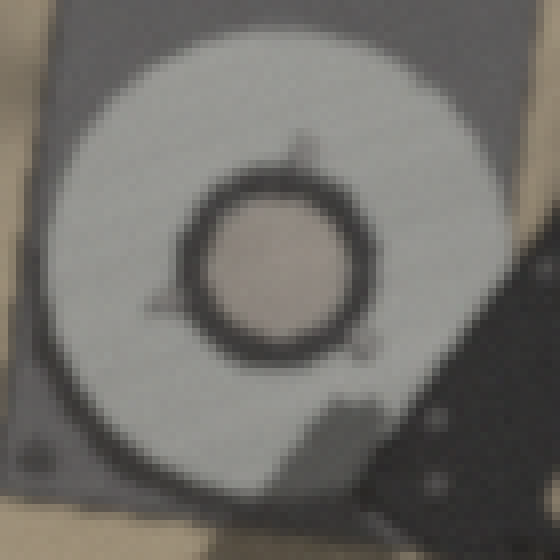

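```bash
python3 - <<'E'
from h import *
c=load('t2')
print('spec',ray(c,np.array([[279,268]])/8+[309.5,169.5],.0796),'plate',ray(c,np.array([[277.5,263.5]])/8+[309.5,169.5],.062))
x=ray(c,np.array([[42,263],[513,263],[277,27],[277,500]])/8+[309.5,169.5],.062);print(x)
for cen in [(.534,-.037)]:
  t=np.array([*(np.array(cen)+.051*np.array([np.cos(np.radians(-50)),np.sin(np.radians(-50))])),.10]);print(t,plan(t,55),plan([t[0],t[1],.225],55))
E
```

```text
spec [[ 0.53348146 -0.03472564  0.0796    ]] plate [[ 0.53499556 -0.0355851   0.062     ]]
[[ 0.53368151  0.02425363  0.062     ]
 [ 0.53655674 -0.09573424  0.062     ]
 [ 0.59522916 -0.03414981  0.062     ]
 [ 0.47495699 -0.03681895  0.062     ]]
[ 0.56678217 -0.07606827  0.1       ] (array([101.8, 124.9, -52.9]), array([ 0.   , -0.003,  0.001])) (array([ 1.018e+02, -1.000e-01, -5.290e+01]), array([ 0.   , -0.003,  0.001]))
```

Emit:
jog_arm(series=[[50,0,-26,0,0,0,1],[103,0,-53,0,0,0,1],[103,0,-53,0,0,0,1],[103,40,-53,0,0,0,1],[103,80,-53,0,0,0,1],[103,110,-53,0,0,0,1],[103,130,-53,0,0,0,1],[103,140,-53,0,0,0,1],[103,146,-53,0,0,0,1],[103,146,-53,0,0,0,1]])

```text
time: 10.05
position: [0.5681, -0.0741, 0.0788]
tool_rot: [0.627, 0.327, -0.327, -0.627]
ft_force: [-0.4, 0.1, -0.1]
grip_width: 0.0003
```

```bash
python3 - <<'E'
from h import *
a=snap('scene','s3'); b=snap('top','t3')
a=a['img'][110:260,250:450,::-1]; b=b['img'][90:240,270:470,::-1]
cv2.imwrite('pics/m3.png',np.vstack([cv2.resize(a,(400,300)),cv2.resize(b,(400,300))]))
o=get_obs();print(o['position'],yawx(),o['ft_force'])
E
```

```text
[ 0.56852921 -0.07431998  0.07931931] 55.01345497118085 [0.55554177 0.48554062 0.14492386]
```

View pics/m3.png

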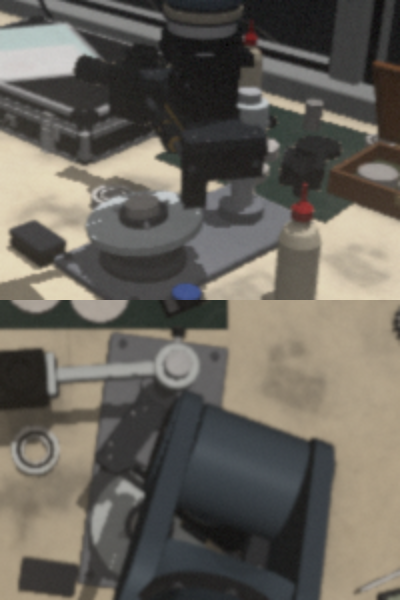

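Emit:
jog_arm(series=[[0,3,0,0,0,0,1],[0,6,0,0,0,0,1],[0,7,0,0,0,0,1],[0,8,0,0,0,0,1],[0,9,0,0,0,0,1],[0,10,0,0,0,0,1],[0,11,0,0,0,0,1]])

```text
time: 11.02
position: [0.5682, -0.0743, 0.068]
tool_rot: [0.627, 0.327, -0.326, -0.627]
ft_force: [-0.7, 0.1, 4.5]
grip_width: 0.0003
```

Contact, 4.5 N. Press on slowly to about 62.5 mm.

Emit:
jog_arm(series=[[0,0.8,0,0,0,0,1],[0,1.6,0,0,0,0,1],[0,2.4,0,0,0,0,1],[0,3.2,0,0,0,0,1],[0,4,0,0,0,0,1],[0,4.6,0,0,0,0,1],[0,5,0,0,0,0,1]])

```text
time: 11.9
position: [0.5683, -0.0746, 0.0627]
tool_rot: [0.627, 0.327, -0.326, -0.627]
ft_force: [-1.1, -1.1, 4.9]
grip_width: 0.0007
```

```bash
python3 - <<'E'
from h import *
a=snap('scene','s4'); b=snap('top','t4')
st=np.array([.535,-.0363])
for c in(b,a):print(plate(c,st))
print(get_obs()['position'],get_obs()['ft_force'])
E
```

```text
{'n': 357, 'slope': array([0.0249, 0.0333]), 'z0': np.float64(0.0612), 'tilt': np.float64(2.38), 'updir': np.float64(53.1), 'rms': np.float64(0.0016), 'pts_az': array([ 0,  0,  0,  0,  0,  0,  4, 95, 87, 99, 72,  0])}
{'n': 413, 'slope': array([0.0371, 0.0195]), 'z0': np.float64(0.0617), 'tilt': np.float64(2.4), 'updir': np.float64(27.7), 'rms': np.float64(0.00067), 'pts_az': array([50, 48, 50, 43,  9, 19, 15,  2, 25, 41, 58, 53])}
[ 0.56832789 -0.07449672  0.06264618] [ 0.52921344 -1.76219197  5.18839293]
```

Emit:
jog_arm(series=[[0,-3,0,0,0,0,1],[0,-20,0,0,0,0,1],[0,-70,0,0,0,0,1],[0,-120,0,0,0,0,1],[-50,-150,26,0,0,0,1],[-100,-150,53,0,0,0,1],[-130,-150,53,0,0,0,1],[-130,-150,53,0,0,0,1]])

```text
time: 13.0
position: [0.4491, -0.1512, 0.2135]
tool_rot: [0.628, 0.326, -0.325, -0.627]
ft_force: [-0.6, 0.8, 0.2]
grip_width: 0.0003
```

```bash
python3 - <<'E'
from h import *
a=snap('scene','s5'); b=snap('top','t5')
st=np.array([.535,-.0363])
for c in(b,a):print(plate(c,st))
a=a['img'][110:260,250:450,::-1]; b=b['img'][90:240,270:470,::-1]
cv2.imwrite('pics/m5.png',np.vstack([cv2.resize(a,(400,300)),cv2.resize(b,(400,300))]))
print(get_obs()['position'],get_obs()['ft_force'])
E
```

```text
{'n': 1213, 'slope': array([0.0355, 0.0224]), 'z0': np.float64(0.0615), 'tilt': np.float64(2.4), 'updir': np.float64(32.3), 'rms': np.float64(0.0016), 'pts_az': array([100,  94, 105, 101, 103, 100, 109, 100, 105, 105,  91, 100])}
{'n': 474, 'slope': array([0.0353, 0.019 ]), 'z0': np.float64(0.0617), 'tilt': np.float64(2.3), 'updir': np.float64(28.3), 'rms': np.float64(0.00074), 'pts_az': array([49, 42, 52, 56, 54, 41, 14,  0, 26, 44, 52, 44])}
[ 0.45044545 -0.15024937  0.2131514 ] [ 0.42610494 -0.04465935 -0.09853997]
```

View pics/m5.png

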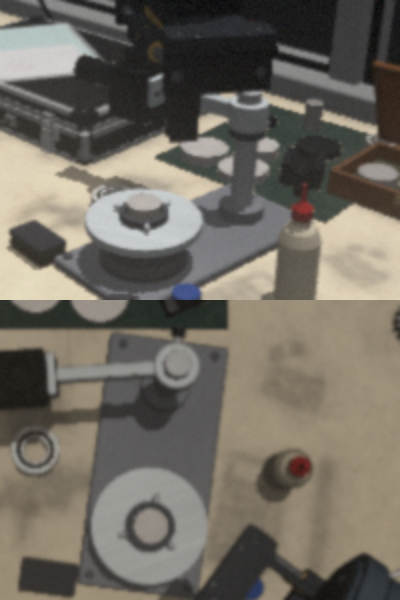

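```bash
python3 - <<'E'
from h import *
for z in(.213,.075):print(plan((.579,-.011,z),110))
E
```

```text
(array([187.8,   0.3, -25.3]), array([ 0.001, -0.961,  0.   ]))
(array([187.7, 138.3, -25.1]), array([ 0.001, -0.961,  0.   ]))
```

Emit:
jog_arm(series=[[40,0,-6,0,-0.18,0,1],[80,0,-12,0,-0.36,0,1],[120,0,-18,0,-0.54,0,1],[160,0,-22,0,-0.72,0,1],[188,0,-25,0,-0.88,0,1],[188,0,-25,0,-0.96,0,1],[188,0,-25,0,-0.96,0,1],[188,40,-25,0,-0.96,0,1],[188,80,-25,0,-0.96,0,1],[188,110,-25,0,-0.96,0,1],[188,130,-25,0,-0.96,0,1],[188,140,-25,0,-0.96,0,1],[188,140,-25,0,-0.96,0,1]])

```text
time: 14.72
position: [0.5781, -0.0104, 0.0722]
tool_rot: [-0.405, -0.579, 0.579, 0.406]
ft_force: [0.1, 0.6, 0.6]
grip_width: 0.0004
```

```bash
python3 - <<'E'
from h import *
a=snap('scene','s6'); b=snap('top','t6')
a=a['img'][110:260,250:450,::-1]; b=b['img'][90:240,270:470,::-1]
cv2.imwrite('pics/m6.png',np.vstack([cv2.resize(a,(400,300)),cv2.resize(b,(400,300))]))
o=get_obs();print(o['position'],yawx(),o['ft_force'])
E
```

```text
[ 0.57901649 -0.01066374  0.07328622] 109.99097502807493 [0.30171472 0.55239889 0.16349365]
```

View pics/m6.png

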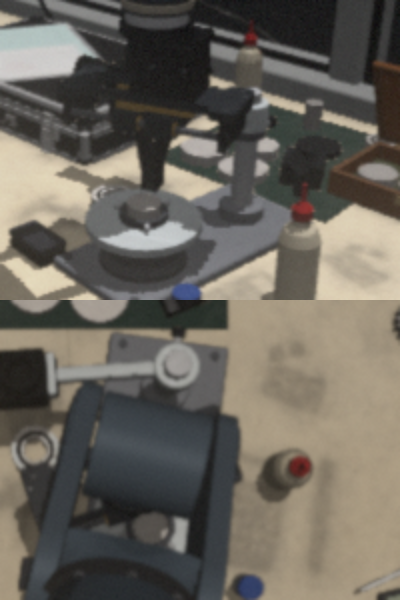

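Emit:
jog_arm(series=[[0,3,0,0,0,0,1],[0,6,0,0,0,0,1],[0,7,0,0,0,0,1],[0,8,0,0,0,0,1],[0,8.8,0,0,0,0,1],[0,9.6,0,0,0,0,1],[0,10.2,0,0,0,0,1],[0,10.6,0,0,0,0,1]])

```text
time: 15.82
position: [0.5784, -0.0107, 0.0622]
tool_rot: [0.406, 0.579, -0.579, -0.405]
ft_force: [-0.3, -0.1, 5.2]
grip_width: 0.0004
```

```bash
python3 - <<'E'
from h import *
b=snap('scene','s7')
st=np.array([.535,-.0363])
print(plate(b,st),get_obs()['position'],get_obs()['ft_force'])
E
```

```text
{'n': 433, 'slope': array([-0.004 ,  0.0037]), 'z0': np.float64(0.0618), 'tilt': np.float64(0.31), 'updir': np.float64(137.0), 'rms': np.float64(0.00064), 'pts_az': array([45, 52, 48, 48, 46, 35,  8,  0, 20, 40, 47, 44])} [ 0.5784359  -0.01064152  0.06212011] [-1.60376511 -0.35647997  5.31165593]
```

Emit:
jog_arm(series=[[0,-3,0,0,0,0,1],[0,-20,0,0,0,0,1],[0,-70,0,0,0,0,1],[0,-120,0,0,0,0,1],[0,-170,0,0,0,0,1],[0,-188,0,0,0,0,1],[0,-188,0,0,0,0,1]])

```text
time: 16.75
position: [0.5794, -0.0108, 0.2526]
tool_rot: [0.407, 0.58, -0.579, -0.404]
ft_force: [-0.0, -0.3, -0.6]
grip_width: 0.0005
```

```bash
python3 - <<'E'
from h import *
c=load('t5');W=cloud(c);col=np.array([.6826,-.0515])
m=(W[...,2]>.12)&(W[...,2]<.19)&(W[...,1]>-.02)&(W[...,1]<.25)&(W[...,0]>.55)&(W[...,0]<.8)
P=W[m];d=P[:,:2]-col;r=np.hypot(*d.T);k=(r>.11)&(r<.19)
print(np.degrees(np.arctan2(d[k][:,1],d[k][:,0])).mean(), P[k].mean(0), cv2.minAreaRect(P[k][:,:2].astype(np.float32)))
k=(r>.04)&(r<.11);print('arm',np.degrees(np.arctan2(d[k][:,1],d[k][:,0])).mean(),P[k][:,2].mean())
print(get_obs()['position'],yawx())
for a in range(70,50,-5):
  for rr in(.155,): print(a,col+rr*np.array([np.cos(np.radians(a)),np.sin(np.radians(a))]))
E
```

```text
96.23184647322687 [0.66650187 0.09598806 0.16144371] ((0.669710099697113, 0.09776460379362106), (0.0481940358877182, 0.0801946371793747), 7.0773606300354)
arm 95.76345964945212 0.1452959537375562
[ 0.57939573 -0.01079362  0.25258547] 110.01343534995678
70 [0.73561312 0.09415236]
65 [0.74810583 0.08897771]
60 [0.7601     0.08273394]
55 [0.77150435 0.07546857]
```

```bash
python3 - <<'E'
from h import *
print(plan((.7356,.094,.25),84))
col=np.array([.6826,-.0515]);y=np.radians(84)
x=np.array([np.cos(y),np.sin(y)]);z=np.array([np.sin(y),-np.cos(y)])*1
R=np.c_[np.r_[x,0],[0,0,-1],np.cross(np.r_[x,0],[0,0,-1])]
P=lambda a:np.r_[col+.155*np.array([np.cos(np.radians(a)),np.sin(np.radians(a))]),0]
p0=P(70)
for a in np.arange(70,166,2.5): 
    s=R.T@(P(a)-p0)*1000;print(a,s[[0,2]].round(1))
E
```

```text
(array([  45. ,    3.3, -182.6]), array([ 0.005,  0.454, -0.002]))
70.0 [0. 0.]
72.5 [1.5 6.6]
75.0 [ 2.7 13.3]
77.5 [ 3.6 20. ]
80.0 [ 4.2 26.7]
82.5 [ 4.6 33.4]
85.0 [ 4.6 40.2]
87.5 [ 4.3 47. ]
90.0 [ 3.8 53.7]
92.5 [ 2.9 60.4]
95.0 [ 1.8 67.1]
97.5 [ 0.3 73.7]
100.0 [-1.4 80.2]
102.5 [-3.4 86.7]
105.0 [-5.7 93. ]
107.5 [-8.3 99.3]
110.0 [-11.1 105.4]
112.5 [-14.2 111.5]
115.0 [-17.5 117.3]
117.5 [-21.1 123. ]
120.0 [-25.  128.6]
122.5 [-29.1 134. ]
125.0 [-33.4 139.2]
127.5 [-38.  144.2]
130.0 [-42.7 149. ]
132.5 [-47.7 153.6]
135.0 [-52.9 158. ]
137.5 [-58.2 162.1]
140.0 [-63.7 166. ]
142.5 [-69.4 169.7]
145.0 [-75.3 173.1]
147.5 [-81.2 176.2]
150.0 [-87.4 179.1]
152.5 [-93.6 181.7]
155.0 [-99.9 184.1]
157.5 [-106.4  186.1]
160.0 [-112.9  187.9]
162.5 [-119.5  189.4]
165.0 [-126.1  190.6]
```

Emit:
jog_arm(series=[[12,0,-46,0,0.12,0,1],[24,0,-92,0,0.24,0,1],[36,0,-140,0,0.36,0,1],[45,0,-183,0,0.454,0,1],[45,0,-183,0,0.454,0,1],[45,0,-183,0,0.454,0,1],[45,40,-183,0,0.454,0,1],[45,80,-183,0,0.454,0,1],[45,115,-183,0,0.454,0,1],[45,128,-183,0,0.454,0,1],[45,128,-183,0,0.454,0,1]])

```text
time: 18.12
position: [0.734, 0.0936, 0.1215]
tool_rot: [-0.525, -0.472, 0.473, 0.526]
ft_force: [-0.3, -0.0, 0.3]
grip_width: 0.0007
```

```bash
python3 - <<'E'
from h import *
a=snap('scene','s8'); b=snap('top','t8')
print(plate(b,np.array([.535,-.0363])))
a=a['img'][110:260,250:450,::-1]; b=b['img'][50:200,250:450,::-1]
cv2.imwrite('pics/m8.png',np.vstack([cv2.resize(a,(400,300)),cv2.resize(b,(400,300))]))
o=get_obs();print(o['position'],yawx(),o['ft_force'])
E
```

```text
{'n': 1167, 'slope': array([-0.001 ,  0.0067]), 'z0': np.float64(0.0617), 'tilt': np.float64(0.39), 'updir': np.float64(98.2), 'rms': np.float64(0.00158), 'pts_az': array([ 94, 100,  91,  96,  96,  89, 105, 101, 104,  96,  95, 100])}
[0.73586444 0.09394221 0.12381185] 83.98104759780871 [-0.16605574 -0.67432087  0.49611092]
```

View pics/m8.png

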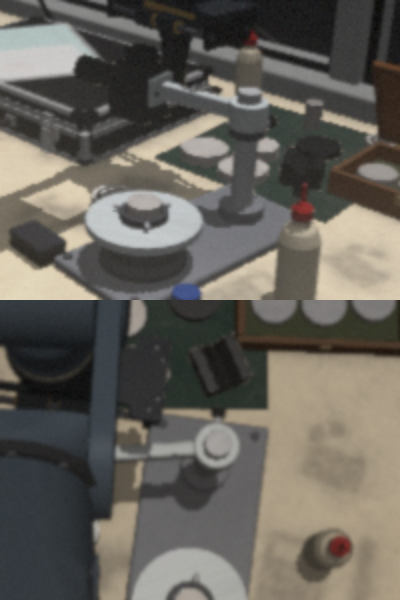

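Plate measures level (0.3–0.4° in both views). Now push back along the arc.

Emit:
jog_arm(series=[[1.5,0,6.6,0,0,0,1],[2.7,0,13.3,0,0,0,1],[3.2,0,17,0,0,0,1],[3.6,0,20,0,0,0,1],[4,0,23.5,0,0,0,1],[4.2,0,26.7,0,0,0,1],[4.6,0,33.4,0,0,0,1],[4.6,0,40.2,0,0,0,1],[4.3,0,47,0,0,0,1],[3.8,0,53.7,0,0,0,1],[2.9,0,60.4,0,0,0,1],[1.8,0,67.1,0,0,0,1],[0.3,0,73.7,0,0,0,1],[-1.4,0,80.2,0,0,0,1],[-3.4,0,86.7,0,0,0,1],[-5.7,0,93,0,0,0,1],[-8.3,0,99.3,0,0,0,1],[-11.1,0,105.4,0,0,0,1],[-14.2,0,111.5,0,0,0,1],[-17.5,0,117.3,0,0,0,1]])

```text
time: 20.72
position: [0.616, 0.089, 0.122]
tool_rot: [-0.525, -0.473, 0.473, 0.526]
ft_force: [2.5, 0.2, 0.5]
grip_width: 0.0004
```

Emit:
jog_arm(series=[[-3.6,0,5.7,0,0,0,1],[-7.5,0,11.3,0,0,0,1],[-11.6,0,16.7,0,0,0,1],[-15.9,0,21.9,0,0,0,1],[-20.5,0,26.9,0,0,0,1],[-25.2,0,31.7,0,0,0,1],[-30.2,0,36.3,0,0,0,1],[-35.4,0,40.7,0,0,0,1],[-40.7,0,44.8,0,0,0,1],[-46.2,0,48.7,0,0,0,1],[-51.9,0,52.4,0,0,0,1],[-57.8,0,55.8,0,0,0,1],[-63.7,0,58.9,0,0,0,1],[-69.9,0,61.8,0,0,0,1],[-76,0,64.4,0,0,0,1],[-82.4,0,66.8,0,0,0,1],[-82.4,0,66.8,0,0,0,1]])

```text
time: 22.85
position: [0.5404, 0.0136, 0.1218]
tool_rot: [-0.525, -0.472, 0.474, 0.526]
ft_force: [-0.3, 0.6, -0.2]
grip_width: 0.0005
```

Emit:
jog_arm(series=[[10,0,0,0,0,0,1],[60,0,0,0,0,0,1],[120,0,0,0,0,0,1],[180,0,0,0,0,0,1],[220,0,0,0,0,0,1],[220,0,0,0,0,0,1]])

```text
time: 23.6
position: [0.5637, 0.2366, 0.1217]
tool_rot: [-0.524, -0.475, 0.474, 0.524]
ft_force: [0.2, -0.5, 0.4]
grip_width: 0.0003
```

```bash
cat >> h.py <<'E'
def scope(c):
    W=cloud(c);col=np.array([.6826,-.0515])
    m=(W[...,2]>.125)&(W[...,2]<.2);d=W[...,:2]-col;r=np.hypot(d[...,0],d[...,1]);a=np.degrees(np.arctan2(d[...,1],d[...,0]))
    out={}
    for n,lo,hi in(('arm',.04,.11),('block',.128,.172),('eye',.182,.225)):
        k=m&(r>lo)&(r<hi)&(abs(a-165)<30)&(W[...,2]>(.15 if n=='block' else .125)); e=np.percentile(a[k],[2,98]);out[n]=(k.sum(),a[k].mean().round(2),e.mean().round(2),(e[1]-e[0]).round(2),W[k].mean(0).round(4))
    m&=(r<.03)&(W[...,2]>.155);out['col']=W[m].mean(0).round(4)
    return out
E
python3 - <<'E'
from h import *
a=snap('scene','s9'); b=snap('top','t9')
for n in('top0','t9'):
  for k,v in scope(load(n)).items():print(n,k,v)
b=b['img'][90:260,260:450,::-1]
cv2.imwrite('pics/m9.png',cv2.resize(b,None,fx=3.4,fy=3.4,interpolation=3))
o=get_obs();print(o['position'],yawx(),o['ft_force'])
E
```

```text
top0 arm (np.int64(291), np.float64(171.71), np.float64(171.53), np.float64(13.23), array([ 0.6078, -0.0407,  0.1456]))
top0 block (np.int64(601), np.float64(171.18), np.float64(171.15), np.float64(16.83), array([ 0.5344, -0.0286,  0.1689]))
top0 eye (np.int64(373), np.float64(171.77), np.float64(171.91), np.float64(8.1), array([ 0.4806, -0.0223,  0.1487]))
top0 col [ 0.6826 -0.0521  0.163 ]
t9 arm (np.int64(289), np.float64(169.31), np.float64(169.36), np.float64(14.22), array([ 0.6086, -0.0375,  0.1458]))
t9 block (np.int64(639), np.float64(169.17), np.float64(169.4), np.float64(18.39), array([ 0.5359, -0.0235,  0.1682]))
t9 eye (np.int64(371), np.float64(169.23), np.float64(169.36), np.float64(8.01), array([ 0.4822, -0.0134,  0.1489]))
t9 col [ 0.6824 -0.0524  0.1631]
[0.56347446 0.23341919 0.1215329 ] 84.10579509275306 [-0.68990023 -0.12822189 -0.17113073]
```

View pics/m9.png

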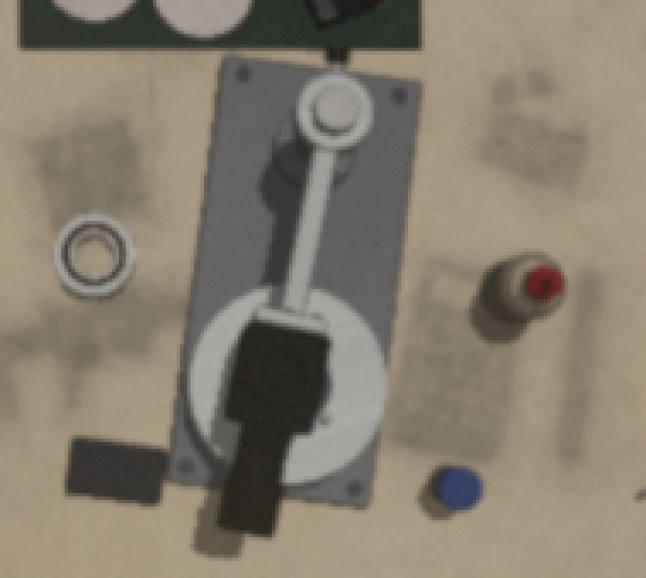

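Emit:
jog_arm(series=[[-60,0,0,0,0,0,1],[-120,0,0,0,0,0,1],[-180,0,0,0,0,0,1],[-205,0,0,0,0,0,1],[-214,0,0,0,0,0,1],[-218,0,0,0,0,0,1],[-221,0,0.5,0,0,0,1],[-224,0,1,0,0,0,1],[-227,0,1.5,0,0,0,1],[-229,0,2,0,0,0,1],[-231,0,2.4,0,0,0,1],[-231,0,2.4,0,0,0,1]])

```text
time: 25.2
position: [0.5376, 0.0034, 0.1219]
tool_rot: [-0.525, -0.473, 0.473, 0.526]
ft_force: [0.8, 1.3, 0.2]
grip_width: 0.0005
```

```bash
python3 - <<'E'
from h import *
o=get_obs();print(o['position'],yawx(),o['ft_force'])
E
```

```text
[0.53760353 0.00342591 0.12191718] 83.99345996569939 [0.78131901 1.2653736  0.16855688]
```

Emit:
jog_arm(series=[[10,0,0,0,0,0,1],[60,0,0,0,0,0,1],[120,0,0,0,0,0,1],[180,0,0,0,0,0,1],[220,0,0,0,0,0,1],[220,0,0,0,0,0,1]])

```text
time: 25.95
position: [0.5609, 0.2257, 0.1221]
tool_rot: [0.525, 0.475, -0.474, -0.524]
ft_force: [0.3, -0.1, -0.1]
grip_width: 0.0006
```

```bash
python3 - <<'E'
from h import *
a=snap('scene','s10'); b=snap('top','t10')
for k,v in scope(b).items():print(k,v)
for c in (a,b):print(plate(c,np.array([.535,-.0363])))
b=b['img'][90:260,260:450,::-1];a=a['img'][140:290,230:440,::-1]
cv2.imwrite('pics/m10.png',cv2.resize(b,None,fx=3.4,fy=3.4,interpolation=3))
cv2.imwrite('pics/n10.png',cv2.resize(a,None,fx=3.8,fy=3.8,interpolation=3))
o=get_obs();print(o['position'],yawx(),o['ft_force'])
E
```

```text
arm (np.int64(287), np.float64(172.74), np.float64(172.44), np.float64(12.92), array([ 0.6073, -0.042 ,  0.1458]))
block (np.int64(568), np.float64(171.78), np.float64(171.72), np.float64(15.66), array([ 0.5343, -0.0301,  0.169 ]))
eye (np.int64(372), np.float64(172.8), np.float64(172.94), np.float64(8.04), array([ 0.4802, -0.0259,  0.1489]))
col [ 0.6826 -0.052   0.1629]
{'n': 408, 'slope': array([-0.0045,  0.0042]), 'z0': np.float64(0.0617), 'tilt': np.float64(0.35), 'updir': np.float64(137.0), 'rms': np.float64(0.00059), 'pts_az': array([44, 40, 30, 54, 49, 37,  7,  0, 18, 29, 50, 50])}
{'n': 792, 'slope': array([-0.0064,  0.0035]), 'z0': np.float64(0.0616), 'tilt': np.float64(0.42), 'updir': np.float64(151.7), 'rms': np.float64(0.00152), 'pts_az': array([ 35,  77,  91,  92,  48,   3,  48,  90, 102,  99,  93,  14])}
[0.56045029 0.22255668 0.12179161] 84.08953322784896 [-1.22766156 -0.80846788  0.05424097]
```

View pics/m10.png

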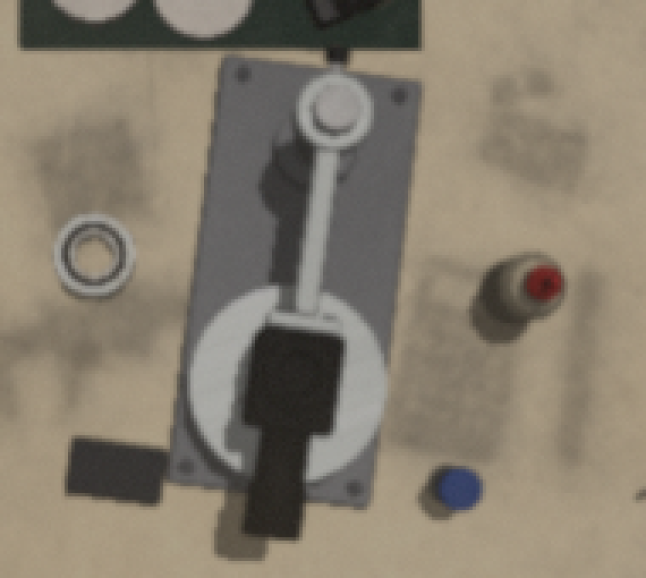

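View pics/n10.png

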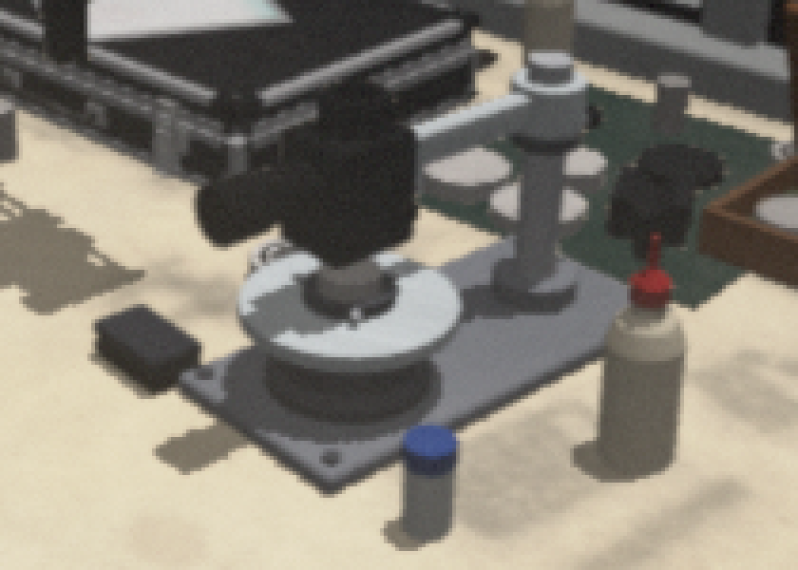

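Emit:
jog_arm(series=[[-60,0,0,0,0,0,1],[-120,0,0,0,0,0,1],[-180,0,0,0,0,0,1],[-205,0,0,0,0,0,1],[-214,0,0,0,0,0,1],[-218,0,0,0,0,0,1],[-220,0,0,0,0,0,1],[-221.5,0,0.3,0,0,0,1],[-222.5,0,0.5,0,0,0,1],[-223.2,0,0.7,0,0,0,1],[-223.2,0,0.7,0,0,0,1]])

```text
time: 27.42
position: [0.5369, 0.0007, 0.1219]
tool_rot: [-0.525, -0.473, 0.473, 0.525]
ft_force: [-0.1, 1.0, -0.0]
grip_width: 0.0003
```

Emit:
jog_arm(series=[[10,0,0,0,0,0,1],[60,0,0,0,0,0,1],[120,0,0,0,0,0,1],[180,0,0,0,0,0,1],[220,0,0,0,0,0,1],[220,0,0,0,0,0,1]])

```text
time: 28.18
position: [0.5595, 0.2224, 0.1219]
tool_rot: [0.524, 0.475, -0.474, -0.524]
ft_force: [0.2, 0.7, 0.5]
grip_width: 0.0006
```

```bash
python3 - <<'E'
from h import *
a=snap('scene','s11'); b=snap('top','t11')
s=scope(b)
for k,v in s.items():print(k,v)
A=s['arm'][4][:2];E=s['eye'][4][:2];d=E-A;print('arm heading',np.degrees(np.arctan2(d[1],d[0])),'at stage x: y=',A[1]+d[1]/d[0]*(.535-A[0]))
for c in (a,b):print(plate(c,np.array([.535,-.0363])))
b=b['img'][90:260,260:450,::-1];a=a['img'][140:290,230:440,::-1]
cv2.imwrite('pics/m11.png',cv2.resize(b,None,fx=3.4,fy=3.4,interpolation=3))
# block mask in image, undistorted edges
c=load('t11');W=cloud(c);dk=(c['img'].max(2)<45)&(W[...,2]>.14)&(np.hypot(W[...,0]-.535,W[...,1]+.036)<.027)
print('block',dk.sum(),W[dk].mean(0), cv2.minAreaRect(W[dk][:,:2].astype(np.float32)))
o=get_obs();print(o['position'],o['ft_force'])
E
```

```text
arm (np.int64(283), np.float64(173.58), np.float64(173.31), np.float64(12.68), array([ 0.607 , -0.0432,  0.1458]))
block (np.int64(533), np.float64(172.31), np.float64(172.11), np.float64(14.87), array([ 0.5341, -0.0315,  0.1687]))
eye (np.int64(372), np.float64(173.86), np.float64(173.99), np.float64(8.12), array([ 0.4798, -0.0297,  0.1486]))
col [ 0.6826 -0.0523  0.1631]
arm heading 173.94175879110955 at stage x: y= -0.03555849056603774
{'n': 436, 'slope': array([-0.0055,  0.005 ]), 'z0': np.float64(0.0617), 'tilt': np.float64(0.43), 'updir': np.float64(137.9), 'rms': np.float64(0.00067), 'pts_az': array([50, 50, 47, 43, 51, 39,  7,  0, 17, 38, 47, 47])}
{'n': 784, 'slope': array([-0.0023,  0.0091]), 'z0': np.float64(0.0616), 'tilt': np.float64(0.54), 'updir': np.float64(104.4), 'rms': np.float64(0.00155), 'pts_az': array([ 20,  77,  75,  86,  33,   7,  66, 102,  96, 100,  93,  29])}
block 604 [ 0.53454318 -0.03393902  0.16894105] ((0.5339019894599915, -0.034193407744169235), (0.04417264834046364, 0.050991106778383255), 83.7510757446289)
[0.55913064 0.21934356 0.12168909] [-0.91597878 -0.40201912  0.54530787]
```

View pics/m11.png

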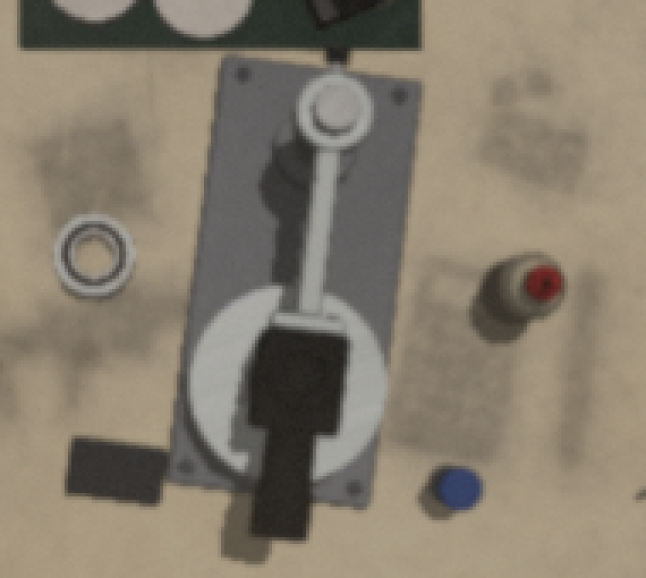

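```bash
python3 - <<'E'
from h import *
c=load('t11')
uv=np.array([[349,335],[337,433]])/3.4+[259.65,89.65]
q=ray(c,uv,.161);print(q)
d=q[1]-q[0];d/=np.linalg.norm(d);print('heading',np.degrees(np.arctan2(d[1],d[0])))
# perpendicular distance from stage axis to this edge (should be 0.024)
v=np.array([.535,-.0363])-q[0][:2];print(d[0]*v[1]-d[1]*v[0])
E
```

```text
[[ 0.55976763 -0.0613016   0.161     ]
 [ 0.50665597 -0.05591479  0.161     ]]
heading 174.2086274791823
-0.02237477567950388
```

```bash
python3 - <<'E'
from h import *
hand_in(); print(get_obs()['time'])
E
```

```text
the job is handed in; nothing more can be done
the job is handed in; nothing more can be done
```

The stage plate is level and the microscope is back over the specimen. I handed the job in at about 28 s, with no verdict given.

- **What I did:** The oil bottle stood on the robot's right, so I pushed the microscope about 1.35 rad to the left, over the bearing. I pressed the plate's high rim down with the shut fingers. That left a sideways lean of about 2.4°, so I pressed once more at the new high side. Then I pushed the microscope back in three small steps, looking after each.
- **Level:** The final tilt measured 0.4° in one camera and 0.5° in the other; the limit is 2°.
- **Forces:** Readings at the end of each move were about 5 N when pressing and about 2.5 N when pushing. I did not log the peaks within a move.
- **Centring:** The arm's heading was 173.9°, matching the stand's 173.9°. The position checks disagreed slightly: the arm line puts the microscope 0.7 mm to the left of the stage axis, the block's edge 1.6 mm and the block's depth points about 2 mm. That is close to the camera's pixel size and calibration error, so I did not push it further.
- **Surroundings:** In the last top view the bottle, bearing, vial and case look where they started. The gripper stands clear of everything.

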